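Change a boot-toe press over to the next boot

ROBOT

A 6-joint arm with a two-finger parallel gripper is mounted at the origin on the work surface. World frame = base frame: x ahead of the robot, y to its left, z up, the work surface at z = 0. Lengths are in m, angles in rad, forces in N, time in s.
With the tool pointing down it reaches from about 0.425 to 0.95 m from the base axis. Payload 3.5 kg.
Tool frame: the origin (TCP) lies midway between the tips of the shut fingers; the grasp point (between the pads) lies 19 mm behind it; z points along the fingers, y is the direction in which the jaws open and shut (so a half turn about z gives the same grasp; the last joint's range is limited). The gripper opens to 85 mm and grips with 20 to 120 N. Pads are 22 mm wide; open, the fingers measure 114 mm over their backs; the gripper's body (76 mm by 85 mm) begins 54 mm behind the grasp point. The pads swing forward as they close: fully open they stand 13 mm farther back than shut.
Start: joints at [-1.378, 0.286, 1.577, -0, 1.279, -0.15], TCP at [0.227, -0.636, 0.231] pointing down, gripper open.
Joint ranges: [-2.77, 2.77], [-0.9, 2.22], [0.21, 2.48], [-1.53, 4.67], [0.24, 2.81], [-2.84, 2.84]. Speed limits (rad/s): [2.79, 2.79, 3.14, 3.14, 3.14, 3.14].

INTERFACE

Orientations are given as a unit quaternion [x, y, z, w].
In Python, from plant import ctrl gives the robot as it stands.
- The arm moves only by the tool apply_moves, never from a script. Its argument "moves" is a list that holds one entry, the list of rows, each a list of 7 numbers: the shift along the tool's x, y, z in m, then the turn, a rotation vector about the tool's x, y, z in degrees, then the gripper's target within -1 to 1 (shut at 1, half-way at 0, fully open at -1). In form: [[[tx, ty, tz, ax, ay, az, hand], ...]]. A call has 1 to 12 rows; each row shifts and turns the pose as measured when the row begins, along the tool's axes as they then stand; what a row does not reach is not made up. A row lasts 1/10 s, in which the tool goes at most 50 mm and 8.59 degrees, less where a joint would pass 70% of its speed; a pose out of reach is approached as far as the arm can. A call with a gripper value outside its range is refused whole. The fingers move at their own pace and stop on an object; "force" is the grip in N (left out, the last holds). Time passes only in rows, so rows that do not move let the fingers close. It gives the time, the measured TCP pose, the force and the opening at its end, in the units of the state.
- ctrl.get_state(): the state, without advancing time (a new reading comes with each control period).
- ctrl.read_camera(name): name is "side" or "top"; returns the picture (420x560x3 uint8, red, green, blue); there is no depth.
- ctrl.get_calibration(name): a dict with "camera_matrix" (3x3 intrinsics, pixels), "k1" (the pictures are not rectified: a ray, as slopes to the right and down, at radius r is drawn at 1 + k1 r^2 times it, then the intrinsics apply), "cam_to_world" (4x4, takes a point from camera to world coordinates). Camera axes: x right, y up, looking along -z (the intrinsics and any distortion apply to the point x, -y, -z); pixel columns grow to the right and rows downward; lengths in m; the calibration is good to about 2 mm. A picture is of the moment at which its call begins. get_calibration takes no time and is no camera call.
- ctrl.sign_off(): hands the job in, once; it reports no verdict.
The state is a dict: "time": time; "qpos": joint angles; "dq": joint speeds; "joint_efforts": joint torques, N m; "eef_pos": TCP position; "tcp_rot": TCP orientation; "contact_force": force on the tool from outside, world axes, zero at the start; "wrist_torque": the same for the moment, N m; "opening": opening from 0.0 (shut) to 1.0 (fully open).
Only numpy, scipy, OpenCV 4.12 (cv2) and the standard library are available. Lean on these libraries where they do the work, as an engineer would, in place of code of your own. Each camera call takes 0.05 s, during which the arm holds its last target. There are 200 camera calls.

TASK

The yellow boot toe in the middle of the press bed is finished: stand it gently upright in the brown ceramic tray. Wind the red handwheel counter-clockwise until the pad is right up, and only then slide the blue press head along its rails until it is home against the red end stop, over the boot toe waiting there. Leave that boot, the coin jar, the door stopper, the hangers and the tray where they are, and let go of everything.

Things in the scene. Friction and masses are not known exactly. Their poses are not given: they have to be found in the camera images.
- press: Boot-toe press, fixed: grey laminated bed 240 x 540 x 18 mm, origin at the centre of its underside on the bench top (world z = 0), x to the back, y along the rails. Rails at x = +90 mm, 40 and 76 mm up; fence at x = 53 to 59 mm, to z = 53 mm; end blocks at y = +/-256 mm, to z = 100 mm. Red end stop on the rails at y = -244 to -204 mm.
- head (a joint): Travel of the blue press head in m: 0 at the press's +y end, grows towards the press's -y; 0.36 = home against the red end stop. Head centre at press y = 194 mm minus travel. Friction about 3 N plus 12 N per m/s; stays where it is left. It may be moved by holding the handwheel (the screw has no side play) or by pushing the arm.
- head_arm (a point): Centre of the head's forward arm: 207 mm (press x) by 40 mm (y) by 24 mm high. A 44 mm wide column at its back end stands on a 68 mm wide slide block on the rails. A nut 38 mm in diameter at its front end carries the inclined screw.
- wheel (a joint): Turn of the red handwheel in rad: 0 = pad wound down, 4.5 = pad right up against its upper stop; it grows as the wheel turns counter-clockwise seen from its outer face. The wheel, stem and pad together rise 6 mm per rad along the screw axis (27 mm in all). Friction torque about 0.1 N m; it stays where it is left.
- wheel_grip (a point): Centre of the red handwheel, 60 mm in diameter, 16 mm thick, smooth edge. Its z axis is the screw axis, pointing outward and up, leaning 30 degrees from vertical towards the press's -x (the robot): the tool must lean alike to take the rim from both sides. Below the wheel only the 18 mm stem for at least 35 mm, then the nut. The frame rises and turns with the wheel.
- pad_face (a point): Centre of the lower face of the round rubber press pad, 48 mm in diameter, at the lower end of the screw. z points up the screw axis (as at wheel_grip). When down, the pad is lower than the boot toes and would hit them as the head slides; right up it clears boot_next, but not boot_done, which stands farther forward.
- boot_done: Finished yellow hard-plastic boot toe loose in the middle of the bed, 150 mm long (toe at x = -75 mm), 84 mm wide, origin under its sole, x to the back, z up, about 0.45 kg. A cedar block 56 mm (x) by 36 mm (y) sticks up out of it, centred at x = +12 mm, from z = 94 to 135 mm: grip it there.
- boot_done_block (a point): Middle of the gripping part of the cedar block in boot_done, 18 mm below its top; axes as the boot's.
- boot_next: The other boot toe of the pair, same shape and size, standing loose on the bed by the red end stop, where the press head goes over it. To be left alone.
- tray: Brown ceramic tray, fixed, outer size 150 mm (x) by 212 mm (y), rim 22 mm high, wall 6 mm, floor 6 mm thick; origin at the centre of its underside. A boot toe fits in lengthways along the tray's y, either way round. It stands left or right in front of the press.
- jar: Sealed glass jar of coins, 86 mm in diameter, 116 mm high, origin under its centre. Bystander, on the side where the tray is not.
- stopper: Chrome door stopper, 60 mm in diameter, 64 mm high, origin under its centre. Bystander.
- hanger_a: Small blue plastic hanger lying flat, 170 mm wide along y (x = -24 to +80 mm), 8 mm thick. Bystander.
- hanger_b: Small white plastic hanger, same size, lying flat beyond the +y end of the press. Bystander.
Things that resemble listed ones, but are neither listed nor needed, are in the scene too. What is shaped like the boot_done but green or purple is not meant.

How it is judged:
By the outcome, as a careful person would: the job done as asked, in the order asked, and still so for the second after the job is handed in, with the robot touching nothing.
It also fails if it takes over 72 s, if anything falls off the work surface, if the arm or the gripper's body presses on something with over 40 N, if the wrist force passes 120 N, or if a joint passes its speed limit or range.

## Working session

There is one attempt and no reset: what is moved stays moved. The work goes in short steps, Python scripts to look and compute and a tool call to move; the robot and the scene stay as the last step left them, time stands still between calls to the robot, and variables do not carry over. Pictures are saved under pics/ and viewed, about 8 in all and at most 12, crops included, and the job is handed in when it is done.

Besides the shell and the picture viewer there is one more tool, called after "Request:" in YAML: its name, and indented under it one key for each argument. apply_moves: Moves the arm, as the interface text tells. Its arguments: {"type":"object","properties":{"moves":{"type":"array","items":{"type":"array","items":{"type":"array","items":{"type":"number"}}}},"force":{"type":"number"}},"required":["moves"]}

```bash
mkdir -p pics; ls; cat > h.py <<'E'
import numpy as np, cv2
from plant import ctrl
from scipy.spatial.transform import Rotation as R
def shot(n,f):
    im=ctrl.read_camera(n); cv2.imwrite(f'pics/{f}.png',im[:,:,::-1]); return im
def ray(n,uv):
    c=ctrl.get_calibration(n);K=np.array(c['camera_matrix']);T=np.array(c['cam_to_world'])
    d=(np.array([uv[0]-K[0,2],uv[1]-K[1,2]])/[K[0,0],K[1,1]]);s=d.copy()
    for _ in range(30): s=d/(1+c['k1']*(s@s))
    v=T[:3,:3]@np.array([s[0],-s[1],-1]); return T[:3,3],v
def onz(n,uv,z):
    o,v=ray(n,uv); return o+v*(z-o[2])/v[2]
def tri(a,b):
    o1,v1=ray('side',a);o2,v2=ray('top',b)
    A=np.array([v1,-v2]).T;t=np.linalg.lstsq(A,o2-o1,rcond=None)[0]
    p,q=o1+v1*t[0],o2+v2*t[1]; return (p+q)/2,np.linalg.norm(p-q)
def proj(n,p):
    c=ctrl.get_calibration(n);K=np.array(c['camera_matrix']);T=np.array(c['cam_to_world'])
    q=T[:3,:3].T@(np.array(p)-T[:3,3]);s=np.array([q[0],-q[1]])/-q[2];s=s*(1+c['k1']*(s@s))
    return K[0,0]*s[0]+K[0,2],K[1,1]*s[1]+K[1,2]
E
python3 - <<'E'
from h import *
a=shot('side','s0');b=shot('top','t0')
for n in('side','top'):
    c=ctrl.get_calibration(n);print(n,np.round(c['cam_to_world'],3).tolist(),c['k1'],c['camera_matrix'])
print(ctrl.get_state())
E
```

```text
pics
side [[-0.665, 0.485, -0.567, -0.107], [-0.747, -0.426, 0.511, 0.656], [0.007, 0.764, 0.645, 0.864], [0.0, 0.0, 0.0, 1.0]] -0.07158303885409453 [[453.48181601   0.         277.9042028 ]
 [  0.         453.48181601 212.37219405]
 [  0.           0.           1.        ]]
top [[0.003, 0.997, -0.079, 0.415], [-1.0, 0.003, 0.001, 0.066], [0.001, 0.079, 0.997, 1.421], [0.0, 0.0, 0.0, 1.0]] -0.08637764058107057 [[464.86998683   0.         282.29573476]
 [  0.         464.86998683 211.0289909 ]
 [  0.           0.           1.        ]]
{'time': 0.1, 'qpos': array([-1.37802636e+00,  2.87096636e-01,  1.57804187e+00, -2.42963653e-05,
        1.27861200e+00, -1.50025481e-01]), 'dq': array([-1.19249380e-03, -2.05836381e-03, -3.59528156e-03,  3.22078470e-05,
       -1.17737615e-03,  1.35974569e-03]), 'joint_efforts': array([ 6.47109719e-04, -4.07297122e+01, -2.93699509e+01, -1.53579590e-04,
        3.44018648e-03,  1.26824546e-05]), 'eef_pos': array([ 0.22677134, -0.63512799,  0.23006637]), 'tcp_rot': array([ 9.85346161e-01,  1.70563121e-01, -3.46841692e-05, -1.07843044e-03]), 'contact_force': array([ 0.08440269, -0.8075786 ,  0.1751844 ]), 'wrist_torque': array([-0.01913593, -0.04964095, -0.02358865]), 'opening': 1.0018040088203495}
```

View pics/s0.png

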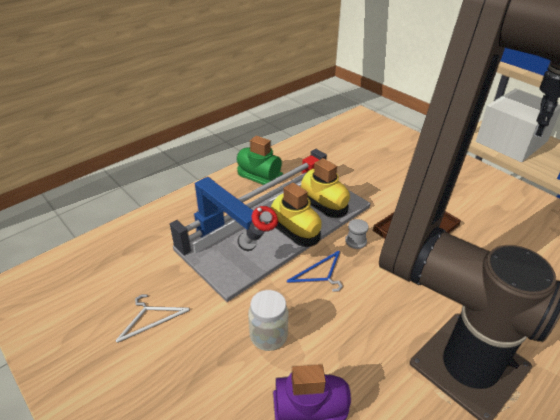

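View pics/t0.png

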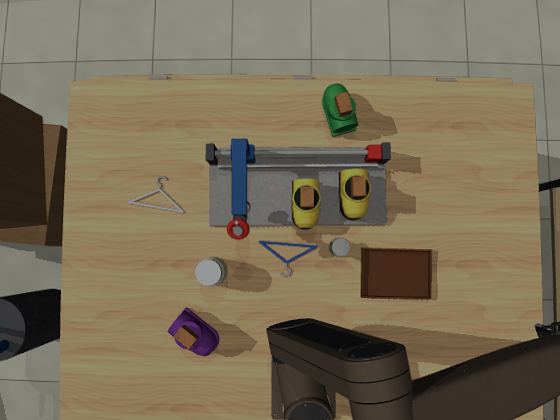

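The side view shows the blue head at the left (225,210), the red wheel at (265,218), two yellow boots at (297,215) and (325,190), and the tray at (418,228). In the top view, the yellow boots are at (306,202) and (355,192), with green at (340,108) and purple at (194,332). The boot at top (306,202) sits mid-bed, away from the red stop at (377,153), so it is boot_done. The one at (355,192), beside the stop, is boot_next. I'll measure now and confirm in a crop.

```bash
python3 - <<'E'
from h import *
s=cv2.imread('pics/s0.png');t=cv2.imread('pics/t0.png')
def blobs(im,lo,hi,roi,mn=25):
    x0,y0,x1,y1=roi;h=cv2.cvtColor(im,cv2.COLOR_BGR2HSV)
    m=cv2.inRange(h,lo,hi);z=np.zeros_like(m);z[y0:y1,x0:x1]=m[y0:y1,x0:x1]
    cs=cv2.findContours(z,cv2.RETR_EXTERNAL,cv2.CHAIN_APPROX_NONE)[0]
    for c in cs:
        if cv2.contourArea(c)>mn: yield c
R0=(200,130,440,310);S0=(160,130,470,300)
P=lambda c:(np.round(cv2.minAreaRect(c)[0],1),np.round(cv2.minAreaRect(c)[1],1),round(cv2.minAreaRect(c)[2],1))
for nm,im,roi in(('top',t,R0),('side',s,S0)):
    for k,lo,hi in(('blue',(105,120,40),(125,255,255)),('yellow',(22,150,80),(35,255,255)),('red',(0,180,90),(4,255,255)),('red2',(175,180,90),(180,255,255)),('brown',(5,100,60),(14,200,190)),('tray',(3,120,20),(14,255,80))):
        for c in blobs(im,lo,hi,roi):
            print(nm,k,*P(c),cv2.boundingRect(c))
big=np.hstack([cv2.resize(t[130:310,200:440],None,fx=1.66,fy=2.2*0+1.66,interpolation=cv2.INTER_CUBIC)[:299],cv2.resize(s[130:310,170:410],None,fx=1.66,fy=1.66,interpolation=cv2.INTER_CUBIC)[:299]])
cv2.imwrite('pics/c1.png',big);print(big.shape)
E
```

```text
top blue [286.7 252.5] [57.2 19. ] 4.8 (259, 241, 58, 22)
top blue [242.  176.5] [75. 22.] 90.0 (231, 139, 23, 76)
top yellow [305.5 203. ] [48. 27.] 90.0 (292, 179, 28, 49)
top yellow [355.5 193. ] [48.1 29.6] 86.8 (340, 169, 31, 49)
top red [237.5 228.5] [19. 21.] 90.0 (227, 219, 22, 20)
top red [374.  151.5] [13. 14.] 90.0 (367, 145, 15, 14)
top brown [397.5 273.5] [45. 59.] 90.0 (368, 251, 60, 46)
top brown [306.5 196. ] [20. 13.] 90.0 (300, 186, 14, 21)
top brown [358. 186.] [20. 14.] 90.0 (351, 176, 15, 21)
top tray [395.9 273.4] [70.5 49.6] 1.4 (361, 248, 71, 51)
side blue [317.4 273.5] [19.3 58.3] 59.5 (288, 251, 51, 31)
side blue [221.5 203.8] [55.9 56.4] 81.3 (195, 178, 57, 58)
side yellow [298.5 213.9] [53.3 35.5] 37.9 (272, 194, 49, 44)
side yellow [325.9 188.2] [49.8 32.7] 21.8 (301, 169, 48, 41)
side red [264.4 218.2] [23.4 23.4] 71.6 (253, 207, 25, 24)
side red [310.5 161.2] [11.2 13.1] 54.5 (303, 156, 15, 14)
side brown [387.2 223.6] [17.1 24.2] 47.7 (373, 212, 21, 27)
side brown [449.  222.8] [18.6 17.1] 29.7 (439, 211, 22, 21)
side brown [295.  195.5] [25. 22.] 90.0 (284, 183, 23, 26)
side brown [324.7 169.5] [25.4 19.1] 32.0 (310, 158, 28, 24)
side brown [259.3 144.7] [20.8 15.6] 21.8 (250, 136, 20, 19)
side brown [175.5 132. ] [11.7 36.4] 71.6 (160, 130, 35, 14)
side tray [382.2 223.6] [13.9 24.3] 18.4 (373, 214, 20, 24)
side tray [448.6 223.8] [18.5 15.8] 29.1 (439, 213, 21, 20)
(299, 796, 3)
```

View pics/c1.png

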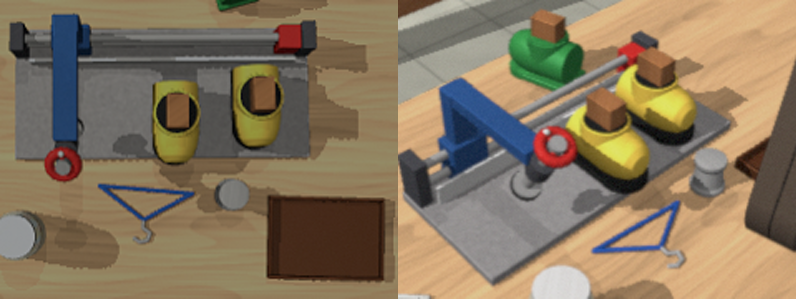

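Crop: the mid-bed yellow boot at top (306,203) is alone, clear of the red stop. The other yellow boot (355,193) is beside the stop. So boot_done is the former.

```bash
python3 - <<'E'
from h import *
f=lambda v:np.round(v,4)
s=cv2.imread('pics/s0.png');t=cv2.imread('pics/t0.png')
# block top face: brown & bright in top view
h=cv2.cvtColor(t,cv2.COLOR_BGR2HSV)
m=cv2.inRange(h,(5,90,60),(16,220,255))
for nm,(x0,y0,x1,y1) in dict(done=(296,183,318,212),nxt=(347,172,372,202)).items():
    z=np.zeros_like(m);z[y0:y1,x0:x1]=m[y0:y1,x0:x1]
    c=max(cv2.findContours(z,0,1)[0],key=cv2.contourArea)
    q=cv2.boxPoints(cv2.minAreaRect(c)); w=np.array([onz('top',p,.153) for p in q])
    print(nm,f(w[:,:2]).tolist(),'ctr',f(w.mean(0)))
print(t[190:206:5,300:316].tolist()[0][::3])
# bed: front edge grey->wood
g=cv2.inRange(h,(0,0,40),(180,70,200))
z=np.zeros_like(g);z[140:235,205:392]=g[140:235,205:392]
pts=[]
for x in list(range(250,290,3))+list(range(325,336,2))+list(range(370,384,2)):
    ys=np.where(z[:,x])[0]; pts.append((x,ys.max()+.5))
W=np.array([onz('top',p,.018) for p in pts]);print('front edge',f(W[::5,:2]).tolist(),np.polyfit(W[:,1],W[:,0],1))
L=[];Rr=[]
for y in range(175,222,5):
    xs=np.where(z[y])[0];L.append(onz('top',(xs.min()-.5,y),.018));Rr.append(onz('top',(xs.max()+.5,y),.018))
print('L',f(L)[:,:2].tolist(),'R',f(Rr)[:,:2].tolist())
# tray rim
for uv in((361,248),(431,248),(431.5,299),(361,299)):print('tray',f(onz('top',uv,.022)))
w,e=tri((264.9,218.5),(237.5,228.5));print('wheel',f(w),e)
w,e=tri((310.5,161.2),(374,151.5));print('stop',f(w),e)
for u in((231,180),(247,180)): print('arm edges', f(onz('top',u,.2)))
for nm,uv in dict(jar=(210,272),stopper=(340,247)).items(): print(nm,f(onz('top',uv,.116 if nm=='jar' else .064)))
E
```

```text
done [[0.5839, 0.017], [0.584, -0.0188], [0.5288, -0.0186], [0.5287, 0.017]] ctr [ 0.5564 -0.0009  0.153 ]
nxt [[0.6123, -0.1238], [0.6125, -0.1626], [0.5569, -0.1619], [0.5568, -0.1233]] ctr [ 0.5846 -0.1429  0.153 ]
[[32, 51, 74], [47, 76, 112], [51, 82, 120], [52, 85, 123], [52, 86, 126], [14, 23, 24]]
front edge [[0.4813, 0.1627], [0.4814, 0.1174], [0.4816, 0.0721], [0.485, -0.0699], [0.4853, -0.2005], [0.4854, -0.231]] [-0.01126413  0.48336598]
L [[0.6351, 0.291], [0.6197, 0.2907], [0.6043, 0.2904], [0.5889, 0.2902], [0.5736, 0.2899], [0.5584, 0.2897], [0.5431, 0.2894], [0.5279, 0.2892], [0.5127, 0.2889], [0.4975, 0.2887]] R [[0.637, -0.2502], [0.6216, -0.2499], [0.6061, -0.2497], [0.5908, -0.2494], [0.5754, -0.2492], [0.5601, -0.2489], [0.5448, -0.2487], [0.5295, -0.2515], [0.5143, -0.2483], [0.4991, -0.2511]]
tray [ 0.4143 -0.1718  0.022 ]
tray [ 0.4142 -0.3854  0.022 ]
tray [ 0.2608 -0.3847  0.022 ]
tray [ 0.2619 -0.1708  0.022 ]
wheel [0.4632 0.1806 0.2194] 0.0016788813597971408
stop [ 0.6966 -0.2029  0.0819] 0.0006196108318368672
arm edges [0.5932 0.2017 0.2   ]
arm edges [0.5932 0.1592 0.2   ]
jar [0.3461 0.267  0.116 ]
stopper [ 0.4171 -0.1032  0.064 ]
```

Request:
apply_moves:
  moves:
    - [[0,0,0,0,0,6.5,-1],[0,0,0,0,0,6.5,-1],[0,0,0,0,0,6.6,-1],[0.0235,-0.045,0,0,0,0,-1],[0.0235,-0.045,0,0,0,0,-1],[0.0235,-0.045,0,0,0,0,-1],[0.0235,-0.045,0,0,0,0,-1],[0.0235,-0.045,0,0,0,0,-1],[0.0235,-0.045,0,0,0,0,-1],[0.0235,-0.045,0,0,0,0,-1],[0.0235,-0.045,0,0,0,0,-1],[0.0235,-0.045,0,0,0,0,-1]]

```text
time: 1.3
eef_pos: [0.4378, -0.2377, 0.2238]
tcp_rot: [1.0, -0.013, -0.002, -0.007]
contact_force: [0.2, -0.1, -0.4]
opening: 0.998
```

Request:
apply_moves:
  moves:
    - [[0.0235,-0.047,0,-0.4,0.1,-0.8,-1],[0.0235,-0.047,0,-0.4,0.1,-0.7,-1],[0.0235,-0.047,0,0,0,0,-1],[0.0235,-0.047,0,0,0,0,-1],[0.0235,-0.047,0,0,0,0,-1],[0,0,0,0,0,0,-1],[0,0,0,0,0,0,-1]]

```text
time: 2.0
eef_pos: [0.5494, -0.0075, 0.222]
tcp_rot: [1.0, 0.005, -0.002, -0.0]
contact_force: [0.6, -0.2, 0.0]
opening: 1.002
```

```bash
cat >> h.py <<'E'
def Rt(yaw,lean=0):
    "tool down, x axis at world yaw (deg); lean: z axis tilted forward (world +x) by lean deg"
    return R.from_euler('y',-lean,degrees=True)*R.from_euler('z',yaw,degrees=True)*R.from_quat([1,0,0,0])
def delta(p,yaw,lean=0):
    s=ctrl.get_state();r=R.from_quat(s['tcp_rot'])
    print('shift mm',np.round(r.inv().apply(np.array(p)-s['eef_pos'])*1e3,1),'turn',np.round((r.inv()*Rt(yaw,lean)).as_rotvec(degrees=True),2),
     'pos',np.round(s['eef_pos'],4),'q',np.round(s['qpos'],2),'F',np.round(s['contact_force'],1),'M',np.round(s['wrist_torque'],2),'op',round(s['opening'],3),'t',s['time'])
E
python3 -c "
from h import *
print(Rt(0,30).apply([0,0,1]))
delta([.556,-.001,.117],0)"
```

```text
[ 0.5        0.        -0.8660254]
shift mm [  7.   -6.3 105. ] turn [-0.05  0.19  0.56] pos [ 0.5494 -0.0075  0.222 ] q [-0.2   0.02  1.89  0.    1.23  1.36] F [ 0.6 -0.2  0. ] M [ 0.    0.04 -0.03] op 1.002 t 2.0
```

Request:
apply_moves:
  moves:
    - [[0.007,-0.0063,0.01,0,0.2,0.5,-1],[0,0,0.025,0,0,0,-1],[0,0,0.025,0,0,0,-1],[0,0,0.02,0,0,0,-1],[0,0,0,0,0,0,-1],[0,0,0,0,0,0,-1]]

```text
time: 2.6
eef_pos: [0.5557, -0.0059, 0.1366]
tcp_rot: [1.0, -0.006, -0.0, -0.0]
contact_force: [0.5, 0.3, 0.4]
opening: 0.997
```

```bash
python3 -c "
from h import *
delta([.556,-.001,.117],0)"
```

```text
shift mm [ 0.2 -4.9 19.6] turn [-0.04  0.01 -0.66] pos [ 0.5557 -0.0059  0.1366] q [-0.19  0.12  1.95  0.    1.07  1.39] F [0.5 0.3 0.4] M [-0.02  0.01 -0.01] op 0.997 t 2.6
```

Request:
apply_moves:
  moves:
    - [[0,-0.005,0.006,0,0,-0.6,-1],[0,0,0.008,0,0,0,-1],[0,0,0.005,0,0,0,-1],[0,0,0,0,0,0,-1],[0,0,0,0,0,0,1],[0,0,0,0,0,0,1],[0,0,0,0,0,0,1],[0,0,0,0,0,0,1],[0,0,0,0,0,0,1],[0,0,0,0,0,0,1]]
  force: 50

```text
time: 3.6
eef_pos: [0.5583, -0.0021, 0.1201]
tcp_rot: [1.0, -0.001, 0.004, 0.0]
contact_force: [0.3, -0.4, -0.6]
opening: 0.416
```

```bash
python3 -c "
from h import *
delta([.556,-.001,.217],0)"
```

```text
shift mm [ -1.6  -1.  -96.9] turn [ 0.05 -0.41 -0.11] pos [ 0.5583 -0.0021  0.1201] q [-0.19  0.15  1.96  0.    1.03  1.39] F [ 0.3 -0.4 -0.6] M [ 0.   -0.07  0.01] op 0.416 t 3.6
```

Request:
apply_moves:
  moves:
    - [[0,0,-0.01,0,0,0,1],[0,0,-0.025,0,0,0,1],[0,0,-0.03,0,0,0,1],[0,0,-0.03,0,0,0,1],[0,0,-0.03,0,0,0,1],[-0.01,0,-0.025,0,0,0,1],[-0.02,0,-0.01,0,0,0,1],[-0.025,0,0,0,0,0,1],[-0.025,0,0,0,0,0,1],[-0.02,0,0,0,0,0,1],[0,0,0,0,0,4,1],[0,0,0,0,0,8,1]]

```text
time: 4.8
eef_pos: [0.4439, 0.0015, 0.2774]
tcp_rot: [0.994, -0.108, -0.011, -0.002]
contact_force: [0.2, -0.1, -4.5]
opening: 0.413
```

Request:
apply_moves:
  moves:
    - [[0,0,0,0,0,8,1],[0,0,0,0,0,8,1],[0,0,0,0,0,8,1],[0,0,0,0,0,8,1],[0,0,0,0,0,8,1],[0,0,0,0,0,8,1],[0,0,0,0,0,8,1],[0,0,0,0,0,8,1],[0,0,0,0,0,8,1],[0,0,0,0,0,4,1],[0,0,0,0,0,0,1]]

```text
time: 5.9
eef_pos: [0.427, -0.0177, 0.2678]
tcp_rot: [0.709, -0.704, -0.025, 0.001]
contact_force: [0.2, -0.1, -5.0]
opening: 0.415
```

```bash
python3 -c "
from h import *
delta([.338,-.29,.25],-90)"
```

```text
shift mm [272.2  90.4  11.8] turn [2.13 1.96 0.41] pos [ 0.427  -0.0177  0.2678] q [-0.29 -0.29  2.09  0.02  1.39  2.84] F [ 0.2 -0.1 -5. ] M [-0.07 -0.02 -0.05] op 0.415 t 5.9
```

Request:
apply_moves:
  moves:
    - [[0.015,0,0,0,0,0,1],[0.03,0.002,0,0,0,0,1],[0.035,0.008,0,0.5,0.5,0,1],[0.035,0.012,0,0.5,0.5,0,1],[0.035,0.015,0,0.5,0.5,0,1],[0.035,0.015,0,0.5,0.5,0,1],[0.03,0.015,0,0,0,0,1],[0.025,0.01,0,0,0,0,1],[0.015,0.005,0,0,0,0,1],[0,0,0,0,0,0,1],[0,0,0,0,0,0,1]]

```text
time: 7.0
eef_pos: [0.342, -0.2746, 0.2577]
tcp_rot: [0.712, -0.702, -0.007, -0.002]
contact_force: [-0.2, -0.4, -5.5]
opening: 0.411
```

```bash
python3 -c "
from h import *
delta([.338,-.29,.17],-90)"
```

```text
shift mm [16.4  3.7 87.5] turn [0.38 0.7  0.86] pos [ 0.342  -0.2746  0.2577] q [-0.91 -0.27  2.09  0.    1.34  2.22] F [-0.2 -0.4 -5.5] M [-0.02 -0.03 -0.03] op 0.411 t 7.0
```

Request:
apply_moves:
  moves:
    - [[0.006,0.0015,0.01,0.2,0.4,0.4,1],[0.006,0.0015,0.02,0.2,0.3,0.4,1],[0.004,0,0.025,0,0,0,1],[0,0,0.025,0,0,0,1],[0,0,0.025,0,0,0,1],[0,0,0.015,0,0,0,1],[0,0,0,0,0,0,1],[0,0,0,0,0,0,1]]

```text
time: 7.8
eef_pos: [0.3413, -0.2841, 0.1296]
tcp_rot: [0.711, -0.703, -0.0, -0.001]
contact_force: [0.4, -0.2, -5.0]
opening: 0.414
```

```bash
python3 -c "
from h import *
shot('top','t1')
delta([.338,-.29,.108],-90)"
```

```text
shift mm [ 6.   3.3 21.7] turn [-0.08  0.12  0.59] pos [ 0.3412 -0.284   0.1297] q [-0.92 -0.12  2.21  0.    1.05  2.21] F [-0.7  0.5 -4.9] M [-0.01  0.05 -0.02] op 0.415 t 7.85
```

View pics/t1.png

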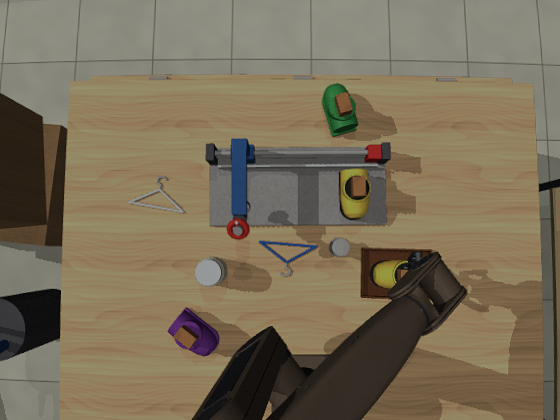

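The boot hangs centred over the tray (395,273), with its toe at (374,274), inside the walls. Lowering it gently now.

Request:
apply_moves:
  moves:
    - [[0.003,0.003,0.006,0,0,0.5,1],[0.003,0,0.006,0,0,0,1],[0,0,0.004,0,0,0,1],[0,0,0,0,0,0,1],[0,0,0,0,0,0,1]]

```text
time: 8.35
eef_pos: [0.3398, -0.2925, 0.1158]
tcp_rot: [0.708, -0.707, 0.004, -0.001]
contact_force: [-0.2, 0.1, -5.0]
opening: 0.41
```

Request:
apply_moves:
  moves:
    - [[0,0,0.003,0,0,0,1],[0,0,0.003,0,0,0,1],[0,0,0.001,0,0,0,1],[0,0,0,0,0,0,1]]

```text
time: 8.75
eef_pos: [0.34, -0.2928, 0.1087]
tcp_rot: [0.708, -0.707, 0.004, -0.001]
contact_force: [-0.1, -0.1, -4.6]
opening: 0.418
```

Request:
apply_moves:
  moves:
    - [[0,0,0.001,0,0,0,1],[0,0,0,0,0,0,1]]

```text
time: 8.95
eef_pos: [0.3403, -0.293, 0.108]
tcp_rot: [0.708, -0.707, 0.004, -0.001]
contact_force: [-0.4, 0.1, -5.3]
opening: 0.413
```

Request:
apply_moves:
  moves:
    - [[0,0,0.0015,0,0,0,1],[0,0,0,0,0,0,1]]

```text
time: 9.15
eef_pos: [0.3406, -0.2933, 0.1082]
tcp_rot: [0.708, -0.707, 0.004, -0.001]
contact_force: [0.4, 0.5, -5.0]
opening: 0.414
```

Request:
apply_moves:
  moves:
    - [[0,0,0.003,0,0,0,1],[0,0,0,0,0,0,1]]

```text
time: 9.35
eef_pos: [0.3415, -0.2942, 0.1085]
tcp_rot: [0.708, -0.707, 0.005, -0.001]
contact_force: [0.6, -0.2, -5.1]
opening: 0.41
```

```bash
python3 -c "
from h import *
delta([.345,-.295,.106],-90)"
```

```text
shift mm [ 0.7 -3.4  2.5] turn [-0.42 -0.34  0.08] pos [ 0.3415 -0.2942  0.1085] q [-0.94 -0.08  2.22  0.    1.    2.2 ] F [ 0.6 -0.2 -5.1] M [-0.04 -0.02 -0.06] op 0.41 t 9.35
```

Request:
apply_moves:
  moves:
    - [[0.005,-0.006,0,0,0,0,1],[0.001,-0.002,0.002,0,0,0,1],[0,0,0,0,0,0,1]]

```text
time: 9.65
eef_pos: [0.3501, -0.3014, 0.1081]
tcp_rot: [0.708, -0.706, 0.004, 0.0]
contact_force: [-0.5, -0.4, -4.2]
opening: 0.414
```

Request:
apply_moves:
  moves:
    - [[0,0,0.003,0,0,0,1],[0,0,0,0,0,0,1]]

```text
time: 9.85
eef_pos: [0.3511, -0.3023, 0.1084]
tcp_rot: [0.708, -0.706, 0.004, 0.0]
contact_force: [0.3, 0.2, -5.9]
opening: 0.41
```

```bash
python3 - <<'E'
from h import *
a=shot('side','s2');b=shot('top','t2')
c=np.hstack([cv2.resize(b[230:320,340:460],(400,300),interpolation=2),cv2.resize(a[140:290,320:520],(400,300),interpolation=2)])
cv2.imwrite('pics/c2.png',c[:,:,::-1])
s=ctrl.get_state();print(s['joint_efforts'],s['qpos'],s['dq'])
E
```

```text
[-1.66733377e-01 -2.33893526e+01 -2.51642883e+01 -5.60519134e-02
 -2.38941761e-02  7.11236396e-03] [-9.31014807e-01 -4.77715677e-02  2.18718539e+00  7.76147091e-04
  9.94879841e-01  2.20781071e+00] [-0.00015138 -0.00334986  0.00406399  0.00418386 -0.00283215  0.00093   ]
```

View pics/c2.png

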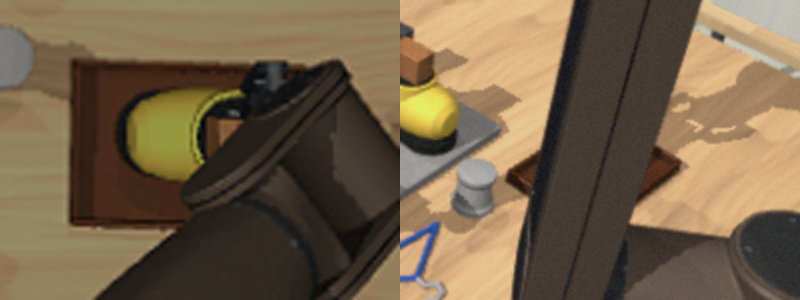

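Request:
apply_moves:
  moves:
    - [[0,0,-0.006,0,0,0,1],[0,0,0,0,0,0,1]]

```text
time: 10.15
eef_pos: [0.3505, -0.3016, 0.1125]
tcp_rot: [0.708, -0.706, 0.003, -0.0]
contact_force: [0.2, 0.2, -5.5]
opening: 0.417
```

Request:
apply_moves:
  moves:
    - [[0,0,0.009,0,0,0,1],[0,0,0,0,0,0,1]]

```text
time: 10.35
eef_pos: [0.3513, -0.3029, 0.1083]
tcp_rot: [0.708, -0.706, 0.003, 0.0]
contact_force: [0.1, -0.2, -4.2]
opening: 0.419
```

Request:
apply_moves:
  moves:
    - [[0,0,0.003,0,0,0,1]]

```text
time: 10.45
eef_pos: [0.352, -0.3036, 0.1073]
tcp_rot: [0.708, -0.706, 0.003, 0.0]
contact_force: [-5.6, 8.1, 21.8]
opening: 0.407
```

Request:
apply_moves:
  moves:
    - [[0,0,0,0,0,0,1],[0,0,0,0,0,0,0.4],[0,0,0,0,0,0,0],[0,0,0,0,0,0,-1],[0,0,0,0,0,0,-1],[0,0,0,0,0,0,-1],[0,0,0,0,0,0,-1],[0,0,0,0,0,0,-1]]

```text
time: 11.25
eef_pos: [0.3526, -0.3045, 0.1067]
tcp_rot: [0.708, -0.706, 0.004, 0.001]
contact_force: [0.3, -1.0, -0.1]
opening: 1.0
```

Request:
apply_moves:
  moves:
    - [[0,0,-0.01,0,0,0,-1],[0,0,-0.025,0,0,0,-1],[0,0,-0.04,0,0,0,-1],[0,0,-0.04,0,0,0,-1],[0,0,-0.04,0,0,0,-1],[0,0,-0.045,0,0,0,-1],[0,0,-0.04,0,0,0,-1],[0,0,0,0,0,0,-1]]

```text
time: 12.05
eef_pos: [0.3502, -0.3013, 0.3603]
tcp_rot: [0.708, -0.706, 0.005, 0.001]
contact_force: [1.1, -0.5, 0.5]
opening: 0.997
```

```bash
python3 - <<'E'
from h import *
a=shot('side','s3');b=shot('top','t3')
c=np.hstack([cv2.resize(b[230:320,340:460],(400,300),interpolation=2),cv2.resize(a[190:250,230:310],(400,300),interpolation=2)])
cv2.imwrite('pics/c3.png',c[:,:,::-1])
delta([.463,.1806,.3],0,30)
E
```

```text
shift mm [-480.2 -115.1   54.4] turn [ 23.45  23.55 -87.62] pos [ 0.3491 -0.3     0.3541] q [-0.93 -0.27  1.92  0.    1.5   2.21] F [ 1.  -0.3 -0.8] M [ 0.03  0.02 -0.04] op 0.997 t 12.15
```

View pics/c3.png

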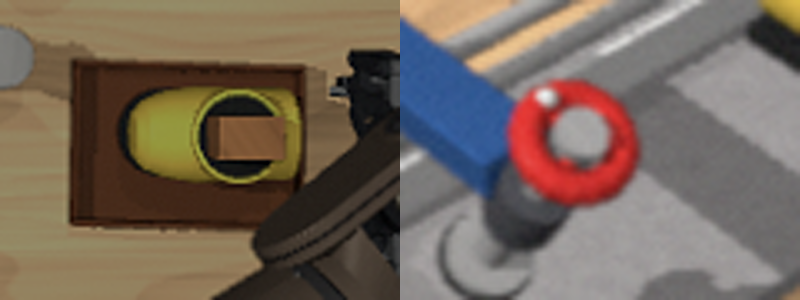

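The boot stands upright inside the tray (crop 70–305 × 60–225), with its block at (250,138). The red wheel with its white mark is at side (266,218). Next is the handwheel.

Request:
apply_moves:
  moves:
    - [[0,0,0,0,0,-7.5,-1],[0,0,0,0,0,-7.5,-1],[0,0,0,0,0,-7.5,-1],[0,0,0,0,0,-7.5,-1],[0,0,0,0,0,-7.5,-1],[0,0,0,0,0,-7.5,-1],[-0.0165,-0.042,0,0,0,0,-1],[-0.0165,-0.042,0,0,0,0,-1],[-0.0165,-0.042,0,0,0,0,-1],[-0.0165,-0.042,0,0,0,0,-1],[-0.0165,-0.042,0,0,0,0,-1],[-0.0165,-0.042,0,0,0,0,-1]]

```text
time: 13.35
eef_pos: [0.4423, -0.0373, 0.3289]
tcp_rot: [0.928, -0.372, -0.023, -0.009]
contact_force: [0.5, 0.0, 0.0]
opening: 1.004
```

```bash
python3 -c "
from h import *
delta([.436,.18,.33],-45)
delta([.433,.18,.27],-45,30)"
```

```text
shift mm [-154.7 -152.7    6.5] turn [0.05 2.86 1.28] pos [ 0.4423 -0.0373  0.3289] q [-0.33 -0.28  1.97  0.02  1.5   2.01] F [0.5 0.  0. ] M [-0.02 -0.01 -0.02] op 1.004 t 13.35
shift mm [-153.8 -150.6   66.6] turn [21.05 24.28  0.73] pos [ 0.4423 -0.0373  0.3289] q [-0.33 -0.28  1.97  0.02  1.5   2.01] F [0.5 0.  0. ] M [-0.02 -0.01 -0.02] op 1.004 t 13.35
```

Request:
apply_moves:
  moves:
    - [[-0.031,-0.03,-0.004,0,0,0,-1],[-0.031,-0.03,-0.004,0,0,0,-1],[-0.031,-0.03,-0.002,0,0,0,-1],[-0.031,-0.03,0,0,0,0,-1],[-0.031,-0.03,0,0,0,0,-1],[0,0,0,0,0,0,-1]]

```text
time: 13.95
eef_pos: [0.4271, 0.191, 0.3321]
tcp_rot: [0.929, -0.369, -0.036, -0.005]
contact_force: [0.1, 0.2, 0.4]
opening: 1.001
```

Request:
apply_moves:
  moves:
    - [[0,0,0,5.2,6.0,0.2,-1],[0,0,0,5.2,6.0,0.2,-1],[0,0,0,5.2,6.0,0.2,-1],[0,0,0,5.2,6.0,0.2,-1],[0,0,0,0,0,0,-1]]

```text
time: 14.45
eef_pos: [0.4238, 0.1895, 0.3178]
tcp_rot: [0.898, -0.368, 0.224, -0.091]
contact_force: [-0.9, -0.3, -0.5]
opening: 0.996
```

```bash
python3 -c "
from h import *
delta([.433,.18,.27],-45,30)"
```

```text
shift mm [-3.6 16.7 46.5] turn [1.51 1.39 0.51] pos [0.4238 0.1895 0.3178] q [ 0.27 -0.52  2.21 -0.15  0.99  2.67] F [-0.9 -0.3 -0.5] M [0.04 0.22 0.  ] op 0.996 t 14.45
```

Request:
apply_moves:
  moves:
    - [[-0.002,0.008,0.016,0.7,0.7,0,-1],[-0.0016,0.008,0.016,0.7,0.7,0,-1],[0,0,0.012,0,0,0,-1],[0,0,0,0,0,0,-1],[0,0,0,0,0,0,-1]]

```text
time: 14.95
eef_pos: [0.4333, 0.1777, 0.2677]
tcp_rot: [0.895, -0.368, 0.234, -0.093]
contact_force: [-0.2, -0.1, 0.4]
opening: 1.003
```

```bash
python3 - <<'E'
from h import *
delta([.433,.1806,.271],-45,30)
delta([.476,.1806,.198],-45,30)
a=shot('side','s4');b=shot('top','t4')
c=np.hstack([cv2.resize(b[170:290,180:340],(400,300),interpolation=2),cv2.resize(a[150:270,180:340],(400,300),interpolation=2)])
cv2.imwrite('pics/c4.png',c[:,:,::-1])
s=ctrl.get_state();print(proj('side',s['eef_pos']),proj('top',s['eef_pos']))
E
```

```text
shift mm [-1. -3. -3.] turn [0.78 0.35 0.45] pos [0.4333 0.1777 0.2677] q [ 0.24 -0.49  2.28 -0.16  0.86  2.66] F [-0.2 -0.1  0.4] M [0.03 0.23 0.04] op 1.003 t 14.95
shift mm [ 0.  -4.7 81.7] turn [0.78 0.35 0.45] pos [0.4333 0.1777 0.2677] q [ 0.24 -0.49  2.28 -0.16  0.86  2.66] F [-0.2 -0.1  0.4] M [0.03 0.23 0.04] op 1.003 t 14.95
(np.float64(274.5876038198705), np.float64(207.137889854429)) (np.float64(236.79695924362773), np.float64(239.99577149788067))
```

View pics/c4.png

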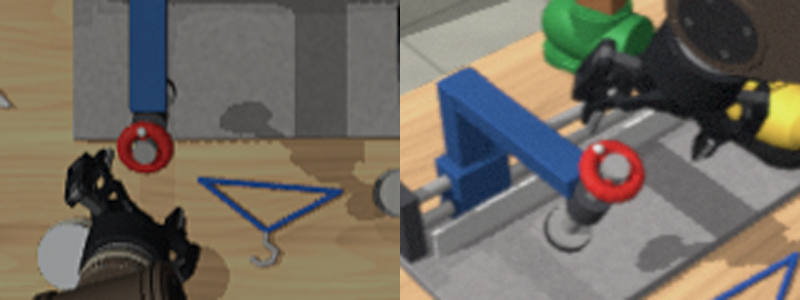

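The open jaws at top-crop (90,170)/(185,250) straddle the wheel's axis, and the wheel is at (145,147). I'll advance along the screw axis.

Request:
apply_moves:
  moves:
    - [[0,-0.004,0.01,0.7,0.3,0.4,-1],[0,-0.001,0.015,0,0,0,-1],[0,0,0.015,0,0,0,-1],[0,0,0,0,0,0,-1]]

```text
time: 15.45
eef_pos: [0.4598, 0.1827, 0.2401]
tcp_rot: [0.892, -0.369, 0.242, -0.101]
contact_force: [-0.8, -0.1, -0.1]
opening: 1.0
```

```bash
python3 -c "
from h import *
delta([.476,.1806,.198],-45,30)"
```

```text
shift mm [-3.6  6.7 44.5] turn [-0.38 -0.2   0.02] pos [0.4598 0.1827 0.2401] q [ 0.23 -0.4   2.28 -0.17  0.75  2.68] F [-0.8 -0.1 -0.1] M [ 0.02  0.24 -0.01] op 1.0 t 15.45
```

Request:
apply_moves:
  moves:
    - [[-0.0036,0.0067,0,-0.3,-0.2,0,-1],[0,0,0,0,0,0,-1],[0,0,0.01,0,0,0,-1],[0,0,0,0,0,0,-1]]

```text
time: 15.85
eef_pos: [0.4591, 0.1809, 0.2306]
tcp_rot: [0.892, -0.369, 0.241, -0.101]
contact_force: [-0.8, 0.2, 0.0]
opening: 1.001
```

```bash
python3 -c "
from h import *
delta([.476,.1806,.198],-45,30)"
```

```text
shift mm [-1.1  1.6 36.7] turn [-0.3  -0.13  0.03] pos [0.4591 0.1809 0.2306] q [ 0.23 -0.39  2.29 -0.17  0.73  2.68] F [-0.8  0.2  0. ] M [-0.02  0.26  0.  ] op 1.001 t 15.85
```

Request:
apply_moves:
  moves:
    - [[-0.001,0.0016,0.01,-0.2,0,0,-1],[0,0,0.01,0,0,0,-1],[0,0,0,0,0,0,-1]]

```text
time: 16.15
eef_pos: [0.4684, 0.1805, 0.2115]
tcp_rot: [0.892, -0.369, 0.241, -0.1]
contact_force: [0.3, 0.6, 0.0]
opening: 1.001
```

```bash
python3 -c "
from h import *
delta([.476,.1806,.198],-45,30)"
```

```text
shift mm [-0.2  0.1 15.4] turn [-0.14 -0.16  0.02] pos [0.4684 0.1805 0.2115] q [ 0.22 -0.35  2.29 -0.18  0.68  2.68] F [0.3 0.6 0. ] M [ 0.05  0.25 -0.05] op 1.001 t 16.15
```

Request:
apply_moves:
  moves:
    - [[0,0,0.009,0,0,0,-1],[0,0,0.006,0,0,0,-1],[0,0,0,0,0,0,-1],[0,0,0,0,0,0,1],[0,0,0,0,0,0,1],[0,0,0,0,0,0,1]]
  force: 40

```text
time: 16.75
eef_pos: [0.4765, 0.1804, 0.1965]
tcp_rot: [0.892, -0.37, 0.24, -0.099]
contact_force: [-1.6, -1.1, 1.7]
opening: 0.688
```

```bash
python3 -c "
from h import *
delta([.476,.1806,.198],-45,30)"
```

```text
shift mm [ 0.1 -0.4 -1.6] turn [-0.02 -0.09  0.01] pos [0.4765 0.1804 0.1965] q [ 0.22 -0.3   2.29 -0.18  0.65  2.69] F [-1.6 -1.1  1.7] M [-0.03  0.32 -0.07] op 0.688 t 16.75
```

Request:
apply_moves:
  moves:
    - [[0,0,-0.0004,0,0,-4,1],[0,0,-0.0008,0,0,-8,1],[0,0,-0.0008,0,0,-8,1],[0,0,-0.0008,0,0,-8,1]]

```text
time: 17.15
eef_pos: [0.4746, 0.1797, 0.1989]
tcp_rot: [0.956, -0.136, 0.257, -0.036]
contact_force: [-0.0, -2.3, -0.5]
opening: 0.687
```

```bash
cat > w.py <<'E'
from h import *
s=ctrl.get_state();r=R.from_quat(s['tcp_rot']);d=(Rt(-45,30).inv()*r)
z=np.array([.5,0,-.8660254]);p=s['eef_pos']-[.4765,.1804,.1965]
e=d.as_rotvec(degrees=True);y=Rt(-45,30).inv()*r
a=np.degrees(np.arctan2(y.as_matrix()[1,0],y.as_matrix()[0,0]))
print('turned',-a%360,'rise mm',-p@z*1e3,'lateral(tool)',np.round(r.inv().apply(p+z*(-p@z))*1e3,1),'axis err deg tool',np.round(np.degrees(np.cross([0,0,1],r.inv().apply(z))),2))
delta(s['eef_pos'],0,30)
E
python3 w.py
```

```text
turned 28.888642692445675 rise mm 3.026463626663651 lateral(tool) [-0.2  0.8  0. ] axis err deg tool [ 0.07 -0.09  0.  ]
shift mm [0. 0. 0.] turn [  0.09  -0.08 -16.11] pos [0.4746 0.1797 0.1989] q [ 0.22 -0.31  2.29 -0.18  0.65  2.18] F [-0.  -2.3 -0.5] M [-0.    0.2  -0.19] op 0.687 t 17.15
```

Request:
apply_moves:
  moves:
    - [[0,0,-0.0008,0,0,-8,1],[0,0,-0.0008,0,0,-8,1],[0,0,-0.0008,0,0,-8,1],[0,0,-0.0008,0,0,-8,1],[0,0,-0.0008,0,0,-8,1],[0,0,-0.0008,0,0,-8,1],[0,0,-0.0008,0,0,-8,1],[0,0,-0.0008,0,0,-8,1],[0,0,-0.0008,0,0,-8,1],[0,0,-0.0008,0,0,-8,1]]

```text
time: 18.15
eef_pos: [0.4711, 0.1778, 0.2069]
tcp_rot: [0.806, 0.531, 0.218, 0.145]
contact_force: [2.1, -0.7, -0.9]
opening: 0.691
```

```bash
python3 w.py
```

```text
turned 111.72257306411404 rise mm 11.726832172173927 lateral(tool) [-2.2  1.5  0. ] axis err deg tool [ 0.33 -0.    0.  ]
shift mm [0. 0. 0.] turn [ 0.29 -0.19 66.72] pos [0.4711 0.1778 0.2069] q [ 0.21 -0.34  2.3  -0.18  0.67  0.73] F [ 2.1 -0.7 -0.9] M [ 0.09  0.22 -0.08] op 0.691 t 18.15
```

Request:
apply_moves:
  moves:
    - [[0.0005,0,-0.0008,0,0,-8,1],[0.0005,0,-0.0008,0,0,-8,1],[0,0,-0.0008,0,0,-8,1],[0,0,-0.0008,0,0,-8,1],[0,0,-0.0008,0,0,-8,1],[0,0,-0.0008,0,0,-8,1],[0,0,-0.0008,0,0,-8,1],[0,0,-0.0008,0,0,-8,1],[0,0,-0.0008,0,0,-8,1],[0,0,-0.0008,0,0,-8,1]]

```text
time: 19.15
eef_pos: [0.4686, 0.1785, 0.2155]
tcp_rot: [0.253, 0.93, 0.07, 0.255]
contact_force: [1.5, 1.2, -2.2]
opening: 0.688
```

```bash
python3 w.py
```

```text
turned 194.53283106570828 rise mm 20.419349674431075 lateral(tool) [-3.3 -0.2  0. ] axis err deg tool [ 0.41  0.59 -0.  ]
shift mm [0. 0. 0.] turn [  0.91  -0.33 149.53] pos [0.4686 0.1785 0.2155] q [ 0.22 -0.36  2.3  -0.17  0.68 -0.72] F [ 1.5  1.2 -2.2] M [ 0.2   0.2  -0.02] op 0.688 t 19.15
```

Request:
apply_moves:
  moves:
    - [[0.0005,0,-0.0008,0.2,0.2,-8,1],[0.0005,0,-0.0008,0.2,0.2,-8,1],[0,0,-0.0008,0,0,-8,1],[0,0,-0.0008,0,0,-8,1],[0,0,-0.0008,0,0,-8,1],[0,0,-0.0008,0,0,-8,1]]

```text
time: 19.75
eef_pos: [0.466, 0.1799, 0.22]
tcp_rot: [-0.16, 0.951, -0.042, 0.259]
contact_force: [1.0, -0.3, -1.0]
opening: 0.691
```

```bash
python3 w.py
```

```text
turned 244.070649535165 rise mm 25.579053503323163 lateral(tool) [-2.4 -1.3  0. ] axis err deg tool [-0.01  0.48  0.  ]
shift mm [0. 0. 0.] turn [-6.8000e-01  9.0000e-02 -1.6093e+02] pos [0.466  0.1799 0.22  ] q [ 0.22 -0.37  2.29 -0.17  0.7  -1.58] F [ 1.  -0.3 -1. ] M [0.46 0.39 0.12] op 0.691 t 19.75
```

Request:
apply_moves:
  moves:
    - [[0,0,-0.0006,0,0,-6,1],[0,0,-0.0005,0,0,-5,1],[0,0,-0.0003,0,0,-4,1]]

```text
time: 20.05
eef_pos: [0.4645, 0.1803, 0.2203]
tcp_rot: [-0.282, 0.923, -0.073, 0.251]
contact_force: [1.1, -2.2, -1.9]
opening: 0.687
```

```bash
python3 w.py
```

```text
turned 258.91608491103386 rise mm 26.640422215319408 lateral(tool) [-1.2 -0.9  0. ] axis err deg tool [ 0.12  0.46 -0.  ]
shift mm [0. 0. 0.] turn [  -0.54    0.33 -146.08] pos [0.4645 0.1803 0.2203] q [ 0.22 -0.37  2.3  -0.16  0.7  -1.85] F [ 1.1 -2.2 -1.9] M [ 0.55  0.25 -1.37] op 0.687 t 20.05
```

Request:
apply_moves:
  moves:
    - [[0,0,0,0,0,-4,1],[0,0,0,0,0,-2,1]]

```text
time: 20.25
eef_pos: [0.464, 0.1803, 0.2199]
tcp_rot: [-0.325, 0.909, -0.083, 0.247]
contact_force: [1.0, -1.1, -0.7]
opening: 0.691
```

```bash
python3 w.py
```

```text
turned 264.15326066732905 rise mm 26.522009819419246 lateral(tool) [-0.6 -0.6  0. ] axis err deg tool [ 0.29  0.48 -0.  ]
shift mm [0. 0. 0.] turn [  -0.47    0.56 -140.84] pos [0.464  0.1803 0.2199] q [ 0.22 -0.37  2.3  -0.15  0.7  -1.95] F [ 1.  -1.1 -0.7] M [ 0.5   0.06 -1.56] op 0.691 t 20.25
```

Request:
apply_moves:
  moves:
    - [[0,0,0,0,0,0,-1],[0,0,0,0,0,0,-1],[0,0,0,0,0,0,-1],[0,0,0,0,0,0,-1],[0,0,0,0,0,8,-1],[0,0,0,0,0,8,-1],[0,0,0,0,0,8,-1],[0,0,0,0,0,8,-1],[0,0,0,0,0,8,-1],[0,0,0,0,0,8,-1]]

```text
time: 21.25
eef_pos: [0.4646, 0.181, 0.2219]
tcp_rot: [0.088, 0.961, 0.029, 0.261]
contact_force: [0.5, 0.1, 0.9]
opening: 1.001
```

```bash
python3 w.py
```

```text
turned 214.4417929448771 rise mm 27.9437781623052 lateral(tool) [-2.3  1.1  0. ] axis err deg tool [ 0.63  0.37 -0.  ]
shift mm [0. 0. 0.] turn [  0.63  -0.88 169.44] pos [0.4646 0.181  0.2219] q [ 0.22 -0.37  2.29 -0.16  0.7  -1.08] F [0.5 0.1 0.9] M [0.04 0.23 0.05] op 1.001 t 21.25
```

Request:
apply_moves:
  moves:
    - [[0.002,-0.001,0.001,0.4,0.3,-3,-1],[0,0,0,0,0,0,-1],[0,0,0,0,0,0,1],[0,0,0,0,0,0,1],[0,0,0,0,0,0,1],[0,0,0,0,0,0,1],[0,0,0,0,0,-4,1],[0,0,0,0,0,-3,1]]

```text
time: 22.05
eef_pos: [0.4622, 0.1808, 0.2203]
tcp_rot: [0.011, 0.966, 0.006, 0.258]
contact_force: [-0.3, -1.2, -0.3]
opening: 0.689
```

```bash
python3 w.py; python3 -c "
from h import *
delta(ctrl.get_state()['eef_pos']+[0,-.326,0],180,30)"
```

```text
turned 223.55912212794414 rise mm 27.722825250586613 lateral(tool) [0.5 0.4 0. ] axis err deg tool [ 0.32 -0.13  0.  ]
shift mm [0. 0. 0.] turn [ -0.2   -0.51 178.56] pos [0.4622 0.1808 0.2203] q [ 0.22 -0.37  2.29 -0.16  0.71 -1.23] F [-0.3 -1.2 -0.3] M [ 0.13  0.42 -0.96] op 0.689 t 22.05
shift mm [  -8.2 -325.9   -1.9] turn [ 0.32 -0.13 -1.44] pos [0.4622 0.1808 0.2203] q [ 0.22 -0.37  2.29 -0.16  0.71 -1.23] F [-0.3 -1.2 -0.3] M [ 0.13  0.42 -0.96] op 0.689 t 22.05
```

Request:
apply_moves:
  moves:
    - [[0,-0.01,0,0,0,0,1],[0,-0.02,0,0,0,0,1],[0,-0.02,0,0,0,0,1],[0,-0.02,0,0,0,0,1]]

```text
time: 22.45
eef_pos: [0.463, 0.1142, 0.2203]
tcp_rot: [0.014, 0.965, 0.013, 0.262]
contact_force: [3.2, 6.4, -1.1]
opening: 0.687
```

```bash
python3 -c "
from h import *
delta([.463,-.145,.22],180,30)"
```

```text
shift mm [  -8.5 -259.    -4.5] turn [ 1.07  0.43 -1.9 ] pos [0.463  0.1142 0.2203] q [ 0.03 -0.46  2.36  0.01  0.71 -1.52] F [ 3.2  6.4 -1.1] M [ 0.02 -0.03 -0.16] op 0.687 t 22.45
```

Request:
apply_moves:
  moves:
    - [[-0.0006,-0.02,0,0.2,0.1,-0.2,1],[-0.0006,-0.02,0,0.2,0.1,-0.2,1],[-0.0006,-0.02,0,0.2,0.1,-0.2,1],[-0.0006,-0.02,0,0.2,0,-0.2,1],[-0.0006,-0.02,0,0,0,-0.2,1],[-0.0006,-0.02,0,0,0,-0.2,1]]

```text
time: 23.05
eef_pos: [0.4643, -0.0054, 0.2203]
tcp_rot: [0.012, 0.965, 0.013, 0.263]
contact_force: [0.9, 5.7, 0.1]
opening: 0.684
```

```bash
python3 -c "
from h import *
delta([.463,-.145,.22],180,30)"
```

```text
shift mm [  -2.9 -139.6   -2.9] turn [ 1.04  0.49 -1.72] pos [ 0.4643 -0.0054  0.2203] q [-0.33 -0.51  2.39  0.26  0.78 -2.02] F [0.9 5.7 0.1] M [ 0.25  0.25 -0.44] op 0.684 t 23.05
```

Request:
apply_moves:
  moves:
    - [[0,-0.02,0,0.2,0.1,-0.2,1],[0,-0.02,0,0.2,0.1,-0.2,1],[0,-0.02,0,0.2,0.1,-0.2,1],[0,-0.02,0,0.2,0.1,-0.2,1]]

```text
time: 23.45
eef_pos: [0.4651, -0.0858, 0.2203]
tcp_rot: [0.013, 0.964, 0.009, 0.265]
contact_force: [5.9, 5.6, -1.0]
opening: 0.691
```

```bash
python3 -c "
from h import *
delta([.463,-.145,.22],180,30)"
```

```text
shift mm [  0.2 -59.2  -1.4] turn [ 0.65  0.74 -1.76] pos [ 0.4651 -0.0858  0.2203] q [-0.55 -0.48  2.37  0.39  0.83 -2.3 ] F [ 5.9  5.6 -1. ] M [ 0.54 -0.25 -0.11] op 0.691 t 23.45
```

Request:
apply_moves:
  moves:
    - [[0,-0.018,0,0.1,0.1,-0.2,1],[0,-0.014,0,0,0.1,-0.2,1],[0,-0.01,0,0,0,-0.2,1],[0,-0.006,0,0,0,0,1]]

```text
time: 23.85
eef_pos: [0.4658, -0.1354, 0.2203]
tcp_rot: [0.014, 0.964, 0.011, 0.267]
contact_force: [0.7, 3.5, 2.0]
opening: 0.69
```

Request:
apply_moves:
  moves:
    - [[0,-0.005,0,0,0,0,1],[0,-0.005,0,0,0,0,1]]

```text
time: 24.05
eef_pos: [0.4659, -0.1457, 0.2204]
tcp_rot: [0.014, 0.963, 0.011, 0.267]
contact_force: [2.4, 4.6, 1.1]
opening: 0.69
```

Request:
apply_moves:
  moves:
    - [[0,-0.003,0,0,0,0,1],[0,-0.003,0,0,0,0,1]]

```text
time: 24.25
eef_pos: [0.4659, -0.1494, 0.2203]
tcp_rot: [0.014, 0.963, 0.015, 0.267]
contact_force: [1.3, 19.2, 5.7]
opening: 0.689
```

Request:
apply_moves:
  moves:
    - [[0,-0.003,0,0,0,0,1]]

```text
time: 24.35
eef_pos: [0.4659, -0.1492, 0.2203]
tcp_rot: [0.013, 0.963, 0.019, 0.267]
contact_force: [0.5, 18.6, 5.4]
opening: 0.69
```

```bash
python3 -c "
from h import *
delta([.4659,-.1494,.2203],180,30)"
```

```text
shift mm [ 0.  -0.2 -0. ] turn [ 1.76  0.98 -2.01] pos [ 0.4659 -0.1492  0.2203] q [-0.71 -0.4   2.32  0.49  0.88 -2.5 ] F [ 0.5 18.6  5.4] M [ 1.07 -0.12  0.58] op 0.69 t 24.35
```

Request:
apply_moves:
  moves:
    - [[0,0,0,0,0,0,1],[0,0,0,0,0,-3,1],[0,0,0,0,0,-2,1]]

```text
time: 24.65
eef_pos: [0.4666, -0.1488, 0.2207]
tcp_rot: [-0.025, 0.963, 0.008, 0.269]
contact_force: [-5.0, 0.5, 1.7]
opening: 0.691
```

```bash
python3 -c "
from h import *
delta([.4659,-.1494,.2203],180,30)"
```

```text
shift mm [ 0.8 -0.6 -0.1] turn [1.68 1.26 2.55] pos [ 0.4666 -0.1488  0.2207] q [-0.71 -0.4   2.32  0.49  0.87 -2.58] F [-5.   0.5  1.7] M [ 0.42  0.89 -1.39] op 0.691 t 24.65
```

Request:
apply_moves:
  moves:
    - [[0,-0.003,0,0,0,0,1],[0,0,0,0,0,0,-1],[0,0,0,0,0,0,-1],[0,0,0,0,0,0,-1],[0,0,0,0,0,0,-1],[0,0,0,0,0,0,-1],[0,0,0,0,0,0,-1]]

```text
time: 25.35
eef_pos: [0.4657, -0.15, 0.2196]
tcp_rot: [-0.026, 0.963, 0.011, 0.268]
contact_force: [-0.6, 0.0, 0.1]
opening: 1.002
```

```bash
python3 -c "
from h import *
delta([.4659,-.1494,.2203],180,30)"
```

```text
shift mm [-0.6  0.6 -0.5] turn [2.05 1.05 2.55] pos [ 0.4657 -0.15    0.2196] q [-0.71 -0.4   2.32  0.49  0.88 -2.59] F [-0.6  0.   0.1] M [0.03 0.24 0.01] op 1.002 t 25.35
```

Request:
apply_moves:
  moves:
    - [[0,0,-0.01,0,0,0,-1],[0,0,0,0,0,0,-1],[0,0,-0.01,0,0,0,-1],[0,0,0,0,0,0,-1]]

```text
time: 25.75
eef_pos: [0.4547, -0.151, 0.2387]
tcp_rot: [-0.026, 0.963, 0.011, 0.268]
contact_force: [0.6, 0.5, 0.5]
opening: 1.0
```

```bash
python3 -c "
from h import *
delta([.4657-.02,-.15,.2196+.0346],180,30)"
```

```text
shift mm [ -0.4   1.7 -17.9] turn [2.   1.08 2.59] pos [ 0.4547 -0.151   0.2387] q [-0.74 -0.45  2.32  0.48  0.94 -2.58] F [0.6 0.5 0.5] M [0.03 0.15 0.  ] op 1.0 t 25.75
```

Clean retraction. I'll continue out, then up and away so the cameras can see.

Request:
apply_moves:
  moves:
    - [[0,0.001,-0.01,0,0,0,-1],[0,0.001,-0.015,0,0,0,-1],[0,0,-0.015,0,0,0,-1],[0,0,-0.02,0,0,0,-1],[0,0,-0.02,0,0,0,-1],[0,0,-0.02,0,0,0,-1],[0,0,0,0,0,0,-1]]

```text
time: 26.45
eef_pos: [0.3993, -0.1518, 0.3307]
tcp_rot: [-0.027, 0.963, 0.01, 0.268]
contact_force: [0.7, -0.6, -0.6]
opening: 0.995
```

```bash
python3 - <<'E'
from h import *
delta([.42,-.15,.36],180,0)
a=shot('side','s5');b=shot('top','t5')
c=np.hstack([cv2.resize(b[120:330,190:470],(400,300),interpolation=2),cv2.resize(a[120:300,170:410],(400,300),interpolation=2)])
cv2.imwrite('pics/c5.png',c[:,:,::-1])
E
```

```text
shift mm [-32.9   0.8 -14.4] turn [ 1.14 31.09  3.11] pos [ 0.3993 -0.1518  0.3307] q [-0.86 -0.66  2.28  0.46  1.22 -2.58] F [ 0.7 -0.6 -0.6] M [-0.01  0.24 -0.05] op 0.995 t 26.45
```

View pics/c5.png

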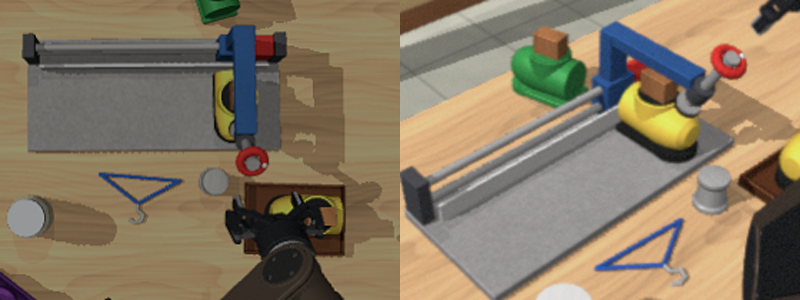

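The head is over boot_next, against the red stop at crop (262,46). The wheel is up, the tray boot is upright, and the stopper, hanger and jar look unmoved. One last numeric check, then I'll hand in.

```bash
python3 - <<'E'
from h import *
a=cv2.imread('pics/t0.png',0);b=cv2.imread('pics/t5.png',0)
ok=True
for n,(x0,y0,x1,y1) in dict(jar=(192,255,230,290),stopper=(326,236,352,258),hang_a=(256,238,320,278),hang_b=(125,172,188,218),next_left=(336,165,350,222)).items():
    d,_=cv2.phaseCorrelate(np.float32(a[y0:y1,x0:x1]),np.float32(b[y0:y1,x0:x1])); m=cv2.absdiff(a[y0:y1,x0:x1],b[y0:y1,x0:x1]).mean()
    print(n,np.round(d,2),round(m,1)); ok&=np.hypot(*d)<.8
s=ctrl.get_state();print(ok,s['time'],s['contact_force'],s['opening'],np.abs(s['dq']).max())
if ok: print(ctrl.sign_off())
E
```

```text
jar [0.01 0.02] 0.4
stopper [ 0.92 -0.67] 7.9
hang_a [-0.  -0.1] 2.0
hang_b [-0.    0.01] 0.4
next_left [ 0.56 -0.1 ] 9.1
False 26.55 [ 0.27551955  0.06832507 -1.25000347] 1.0015424973894433 0.027073567194857037
```

The stopper and boot_next patches differ, possibly from shadows. I'll move the arm back and compare again.

Request:
apply_moves:
  moves:
    - [[0,0,-0.03,0,0,0,-1],[0,-0.045,-0.01,0,0,0,-1],[0,-0.045,0,0,0,0,-1],[0,-0.045,0,0,0,0,-1],[0,-0.04,0,0,0,0,-1],[0,-0.03,0,0,0,0,-1],[0,0,0,0,0,0,-1]]

```text
time: 27.25
eef_pos: [0.4049, -0.3517, 0.3593]
tcp_rot: [-0.015, 0.966, 0.015, 0.256]
contact_force: [0.2, 0.9, 0.1]
opening: 1.0
```

```bash
python3 - <<'E'
from h import *
shot('top','t6');shot('side','s6')
F=lambda k:cv2.imread(f'pics/{k}.png')
def cut(k,x0,y0,x1,y1): return cv2.resize(F(k)[y0:y1,x0:x1],(260,260),interpolation=2)
rows=[np.hstack([cut('t0',*r),cut('t6',*r),cut('s0' if i else 't3',*q)]) for i,(r,q) in enumerate([((325,155,405,265),(325,155,405,265)),((325,155,405,265),(295,150,375,250))])]
rows[1]=np.hstack([cut('s0',295,150,385,260),cut('s6',295,150,385,260),cut('t6',350,235,450,310)])
cv2.imwrite('pics/c6.png',np.vstack(rows))
for k in('t3','t6'):
  for n,(x0,y0,x1,y1) in dict(stopper=(328,238,352,257)).items():
    a=cv2.cvtColor(F('t0'),6);b=cv2.cvtColor(F(k),6)
    print(k,[np.round(cv2.HoughCircles(cv2.resize(z[y0-4:y1+4,x0-4:x1+4],None,fx=6,fy=6,interpolation=2),3,1,100,param1=80,param2=12,minRadius=40,maxRadius=75)[0][0]/6,2) for z in(a,b)])
for k in('s0','s6'):
  h=cv2.cvtColor(F(k),40);m=cv2.inRange(h,(22,150,80),(35,255,255))[165:200,298:352];ys,xs=np.where(m);print(k,xs.min()+298,xs.max()+298,ys.max()+165)
s=ctrl.get_state();print(s['time'],s['eef_pos'],s['contact_force'])
E
```

```text
t3 [array([16.25, 13.25,  8.35], dtype=float32), array([15.92, 13.08,  8.02], dtype=float32)]
t6 [array([16.25, 13.25,  8.35], dtype=float32), array([16.58, 13.08,  8.5 ], dtype=float32)]
s0 301 348 199
s6 302 348 199
27.35 [ 0.40456349 -0.34910253  0.35928095] [-0.37954577  0.58254932 -0.74642717]
```

View pics/c6.png

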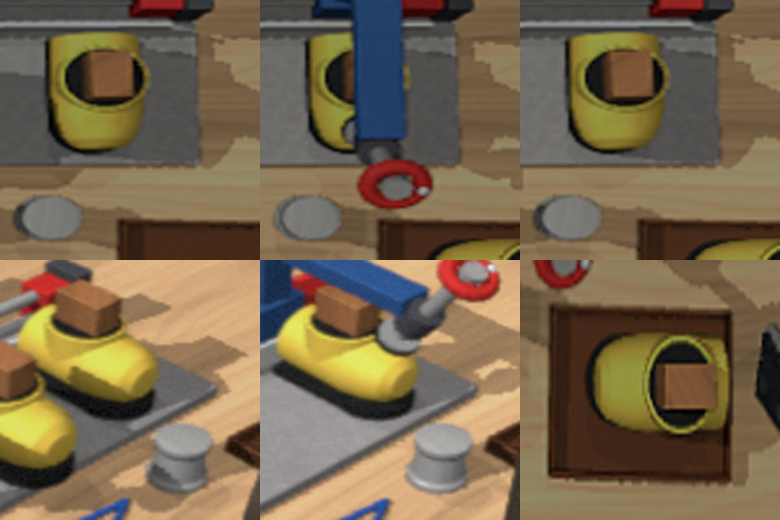

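boot_next and the stopper sit at the same pixels as at the start, so the differences were shadows. The pad is up and the tray boot stands level on the floor.

```bash
python3 -c "
from plant import ctrl
print(ctrl.sign_off())"
```

```text
the job is handed in; nothing more can be done
None
```

The job is done and handed in at about 27 s of the 72 s allowed; `sign_off` reports no verdict, so I can't confirm it was accepted.

- **Boot:** I gripped the yellow mid-bed boot by its block, turned it 90° and lowered it until it touched the tray floor. The last crop shows it upright inside the walls. By the gripper's position at release, its heel is about 10 mm from the -y wall.
- **Handwheel:** I wound it counter-clockwise in one hold by about 4.5 rad. The rise measured about 27 mm, and the torque jumped to about 1.4 N m at the upper stop.
- **Press head:** I took the wheel again, nudged it to its stop and slid the head 0.33 m. It stopped with a steady 19 N against the red end stop. I nudged the wheel up once more, let go and moved clear.

**Last checks:**
- The first image comparison flagged the stopper (about 1 px) and the edge of the waiting boot (about 0.6 px), so I held off handing in.
- With the arm out of the way, both were within about 1 px of where they started, so I put the differences down to shadows.
- The jar and both hangers showed no shift. I did not measure the tray separately, but the final crop shows nothing amiss.
- The gripper was open and touching nothing when I handed in.

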